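Put the fixturing kit back in its tray

ROBOT

A 6-joint arm with a two-finger parallel gripper is mounted at the origin on a cart in front of the work surface, level with it; the furniture and walls round the work are solid. World frame = base frame: x ahead of the robot, y to its left, z up, the work surface at z = 0. Lengths are in m, angles in degrees, forces in N, time in s.
With the tool pointing down it reaches from about 0.35 to 0.875 m from the base axis. Payload 4.2 kg.
Tool frame: the origin (TCP) lies midway between the tips of the shut fingers; the grasp point (between the pads) lies 19 mm behind it; z points along the fingers, y is the line along which they close (so a half turn about z gives the same grasp; the last joint's range is limited). The gripper opens to 87 mm and grips with 3 to 60 N. Pads are 19 mm wide; open, the fingers measure 117 mm over their backs; the gripper's body (75 mm by 190 mm) begins 51 mm behind the grasp point.
Start: joints at [-57.949, 22.042, 0.453, 0, -68.411, -14.817], TCP at [0.185, -0.597, 0.223] pointing down, gripper open.
Joint ranges: [-179.83, 179.83], [-69.29, 118.12], [-61.27, 80.66], [-181.25, 117.63], [-171.15, -9.14], [-177.46, 177.46]. Speed limits (degrees/s): [159.86, 159.86, 180, 180, 180, 180].

INTERFACE

Orientations are given as a 3x3 rotation matrix whose columns are the frame's x, y, z axes.
In Python, from station import r, cams gives the robot as it stands.
- The arm moves only by the tool play_rows, never from a script. Its argument "commands" is text: rows parted by semicolons, each of 6 numbers parted by spaces: the shift along the world's x, y, z normalised to -1 to 1, where 1 is 30 mm, then the turn, a rotation vector about the world's x, y, z normalised to -1 to 1, where 1 is 0.15 rad. A call has 1 to 20 rows; each row shifts and turns the commanded pose from where the row before left it; what a row does not reach is not made up. A row lasts 1/10 s, in which the tool goes at most 50 mm and 8.59 degrees, less where a joint would pass 70% of its speed; a pose out of reach is approached as far as the arm can. A call with a number of a shift or a turn outside -1 to 1 is refused whole. A call with a gripper value outside its range is refused whole. "grip" is the finger opening in mm, from 0 to 87, set as the call begins (left out, the last holds). The fingers move at their own pace and stop on an object; the grip force is fixed at half the most. Time passes only in rows, so rows that do not move let the fingers close. It gives the time, the measured TCP pose, the force, the opening and the grip force at its end, in the units of the state.
- r.sense(): the state, without advancing time (a new reading comes with each control period).
- cams.capture(name): name is "scene" or "top" or "wrist"; returns (picture, depth): 480x640x3 uint8, blue, green, red; 480x640 float32, m along the optical axis (not along the pixel's ray), 0 where there is no reading.
- cams.camera_info(name): a dict with "mtx" (3x3 intrinsics, pixels), "R" (3x3) and "t" (3): a world point X has camera coordinates R X + t. Camera axes: x right, y down, z forward; pixel columns grow to the right and rows downward; lengths in m; the calibration is good to about 2 mm. A picture is of the moment at which its call begins: read the wrist's pose just before it. camera_info takes no time and is no camera call; for the wrist camera it gives the pose at the moment of the call.
- r.finish_job(): hands the job in; it is judged then, once.
The state is a dict: "time_s": time; "joints": joint angles; "joint_velocities": joint speeds; "effort": joint torques, N m; "tcp_pos": TCP position; "ee_rot": TCP orientation; "wrist_force": force on the tool from outside, world axes, zero at the start; "moment": the same for the moment, N m; "gripper_width": opening from 0.0 (shut) to 1.0 (fully open); "gripper_force": force on a finger pad.
Only numpy, scipy, OpenCV 4.12 (cv2) and the standard library are available. Lean on these libraries where they do the work, as an engineer would, in place of code of your own. Each camera call takes 0.05 s, during which the arm holds its last target. There are 200 camera calls.

TASK

Put the fixturing kit, which lies in the cleared middle of the table nearer than the vice, away in the flat kit tray: the V-block, the larger of the two metal rings there, the longer of the two hex bolts there (standing on its head) and the fence stop, each upright and flat on the floor of the pocket shaped for it. The stop is captive in the T-track: slide it along to the open end of the track and lift it off there. Leave the plain block, the smaller ring and the shorter bolt standing where they are, and everything at the back of the table too; they do not belong in the kit.

Things in the scene. Friction and masses are not known exactly. Their poses are not given: they have to be found in the camera images.
- kit_tray: flat square grey tray, 200x200x10 mm, fixed, any yaw. Origin: centre of underside, z up. Four dark-lined pockets 5 mm deep, floors 5 mm above the underside; centres in tray frame: ring pocket (+48,+48), round, diameter 66; bolt pocket (-48,-48), round, diameter 40; V-block pocket (+48,-48), nearly square, 68 along tray x, 62 along y; fence-stop pocket (-48,+48), oblong, 62 along x, 48 along y.
- t_track: aluminium T-track, fixed, 250 mm long (x), 44 wide (y). Origin: centre of underside, z up. Floor 4 mm thick over the full length. From x -55 to +125 walls with lips (top at 15.5 mm): slot 17 wide over a channel 34 wide, 7.5 high. The +x end is shut. From x -125 to -55 no walls or lips: the open end, towards the robot.
- fence_stop: steel stop, 0.16 kg: foot 44x30x5 mm under the track's lips, neck 12 wide, dark block 40 (x) by 24 (y) from 14 to 44 mm up (grip across y), screw head to 48, brass pad on +x face. Origin: centre of foot underside, z up. Starts on the track floor, axes as the track's, at track x 0 to +70; slides freely; foot clear of the lips beyond track x -77.
- v_block: steel V-block, 50 mm (its x) x 44 mm (its y) x 36 mm high, with a wide V groove in its top. Origin at the centre of its underside, z up. Belongs in the kit.
- spacer_ring: the larger turned metal ring, 48 mm outside diameter, 18 mm high, bore about 30 mm, lying flat. Grip it on the outside. Origin at the centre of its underside, z up. Belongs in the kit.
- long_bolt: the longer hex bolt, standing on its head: 58 mm high, shank 12 mm diameter, hex head 22 mm across and 8 mm high at the bottom. Origin at the centre of the head's underside, z up. Belongs in the kit.
- plain_block: plain steel block without groove, 55 mm (its x) x 30 mm (its y) x 26 mm high. Origin at the centre of its underside. Does not belong in the kit.
- small_ring: the smaller metal ring, 34 mm outside diameter, 20 mm bore, 18 mm high, lying flat. Origin at the centre of its underside. Does not belong in the kit.
- short_bolt: the shorter hex bolt, standing on its head: 48 mm high, otherwise like the longer one. Origin at the centre of the head's underside. Does not belong in the kit.
There are look-alikes about, which are no part of the job. Leave any orange or purple look-alike of the small_ring alone.

How it is judged:
By the outcome, as a careful person would: the job done as asked, in the order asked, and still so for the second after the job is handed in, with the robot touching nothing.
It also fails if it takes over 120 s, if anything falls off the work surface, if the arm or the gripper's body presses on something with over 40 N, if the wrist force passes 120 N, or if a joint passes its speed limit or range.

## Working session

There is one attempt and no reset: what is moved stays moved. The work goes in short steps, Python scripts to look and compute and a tool call to move; the robot and the scene stay as the last step left them, time stands still between calls to the robot, and variables do not carry over. Pictures are saved under pics/ and viewed, at most 14 in all, crops included, and the job is handed in when it is done.

Besides the shell and the picture viewer there is one more tool, called by a JSON object that holds its "method" and its "body". play_rows: Moves the arm, as the interface text tells. Scaled input: -1 to 1 covers 30 mm each way for a shift and 0.15 rad each way for a turn. Its arguments: {"type":"object","properties":{"commands":{"type":"string"},"grip":{"type":"number"}},"required":["commands"]}

```bash
ls; mkdir -p pics
python3 - <<'E'
from station import r,cams
import cv2,numpy as np
for n in ("top","scene"):
    p,d=cams.capture(n); cv2.imwrite(f"pics/{n}0.png",p); np.savez(f"{n}0.npz",p=p,d=d)
    i=cams.camera_info(n); print(n,np.round(i["mtx"],1).tolist(),np.round(i["R"],3).tolist(),np.round(i["t"],3))
s=r.sense();print(s["time_s"],s["tcp_pos"],np.round(s["ee_rot"],3))
E
```

```text
pics
top [[490.0, 0.0, 312.4], [0.0, 490.0, 242.6], [0.0, 0.0, 1.0]] [[0.011, -1.0, -0.01], [-0.996, -0.01, -0.093], [0.093, 0.011, -0.996]] [-0.016  0.553  1.13 ]
scene [[514.2, 0.0, 320.9], [0.0, 514.2, 247.9], [0.0, 0.0, 1.0]] [[0.549, -0.836, -0.013], [-0.453, -0.285, -0.845], [0.702, 0.469, -0.535]] [-0.324  0.279  0.525]
0.1 [ 0.18503187 -0.5964229   0.22157559] [[-0.955 -0.296 -0.001]
 [-0.296  0.955  0.002]
 [ 0.     0.002 -1.   ]]
```

View pics/top0.png

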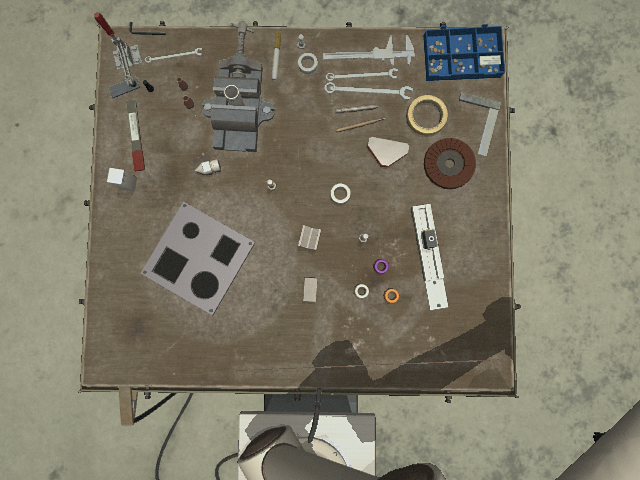

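View pics/scene0.png

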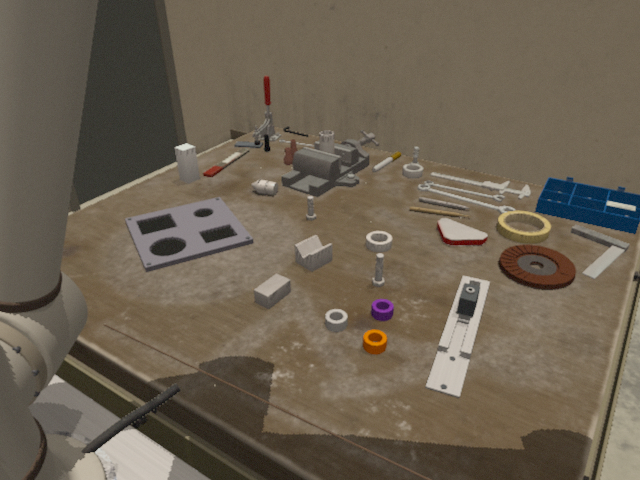

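The top view shows the tray at (198,258), with the round ring pocket at (205,285) and the bolt pocket at (190,230). The V-block is at (309,238), the plain block at (310,289) and the track at (430,256) with the stop at (430,238).

- **Rings:** (340,193) is larger than (362,291). Purple (381,266) and orange (392,296) are look-alikes, and the ring at (307,62) is at the back.
- **Bolts:** (270,185) or (364,238). I'll measure their heights to tell them apart.

```bash
cat > h.py <<'E'
import cv2,numpy as np
def ray(i,uv,z):
    "cast pixels onto plane world z"
    uv=np.atleast_2d(np.asarray(uv,float)); M,R,t=np.array(i["mtx"]),np.array(i["R"]),np.array(i["t"]).ravel()
    c=-R.T@t; d=(R.T@np.linalg.inv(M)@np.c_[uv,np.ones(len(uv))].T).T
    return c+d*((z-c[2])/d[:,2])[:,None]
def cloud(i,d):
    "depth image -> world points HxWx3"
    M,R,t=np.array(i["mtx"]),np.array(i["R"]),np.array(i["t"]).ravel()
    v,u=np.mgrid[:480,:640]; p=np.stack([(u-M[0,2])/M[0,0]*d,(v-M[1,2])/M[1,1]*d,d],-1)
    return (p-t)@R
E
python3 - <<'E'
from station import cams
from h import *
for n in("top","scene"):
    f=np.load(n+"0.npz");p,d=f["p"],f["d"];i=cams.camera_info(n);W=cloud(i,d)
    if n=="top":
        print("tablez",np.median(W[330:350,200:280,2]))
        T=W
        for nm,(u,v,h) in dict(bA=(270,185,13),bB=(364,238,13),ring=(340,193,14),sring=(362,291,12),V=(309,238,18),plain=(310,289,18),stop=(430,238,12),track=(430,256,62)).items():
            w=W[v-h:v+h,u-h:u+h].reshape(-1,3); w=w[w[:,2]>.008]
            if nm=='track': w=w[np.abs(w[:,1]+.33)<.2]
            q=w[:,:2].astype(np.float32)
            print(nm,len(w),"zmax",w[:,2].max().round(4),"p95",np.percentile(w[:,2],95).round(4),"mean",w.mean(0).round(4),"rect",[np.round(x,4) for x in cv2.minAreaRect(q)])
    else:
        for nm,(u,v) in dict(bA=(311,208),bB=(379,270)).items():
            w=W[v-25:v+25,u-12:u+12].reshape(-1,3);w=w[w[:,2]>.012]; print(nm,len(w),"zmax",np.sort(w[:,2])[-5:].round(4),np.median(w,0).round(4))
    
p=np.load("top0.npz")["p"]
a=cv2.resize(p[165:310,135:265],None,fx=4,fy=4,interpolation=cv2.INTER_CUBIC)[:580,:400]
cs=np.load("scene0.npz")["p"]
b=[cv2.resize(c,(400,290),interpolation=cv2.INTER_CUBIC) for c in (cs[180:310,290:470],p[170:310,250:450])]
cv2.imwrite("pics/c1.png",np.hstack([a,np.vstack(b)]))
E
```

```text
tablez -0.00010416249100183618
bA 61 zmax 1.1765 p95 1.1765 mean [0.6753 0.0831 0.1067] rect [array([0.5741, 0.0316]), array([0.2784, 0.0184]), np.float64(26.644)]
bB 46 zmax 1.1765 p95 0.0617 mean [ 0.5603 -0.1242  0.0897] rect [array([ 0.5065, -0.0823]), array([0.0161, 0.1698]), np.float64(51.0581)]
ring 201 zmax 1.1765 p95 0.0217 mean [ 0.6727 -0.0747  0.0233] rect [array([ 0.5742, -0.0424]), array([0.047 , 0.2568]), np.float64(72.0537)]
sring 112 zmax 1.1765 p95 0.0218 mean [ 0.4415 -0.1253  0.0282] rect [array([ 0.4413, -0.0824]), array([0.0305, 0.1194]), np.float64(0.6213)]
V 415 zmax 1.1765 p95 0.038 mean [ 0.5631 -0.0025  0.0399] rect [array([0.5197, 0.    ]), array([0.0509, 0.1465]), np.float64(87.8345)]
plain 304 zmax 1.1765 p95 0.0298 mean [ 0.4433 -0.0054  0.0373] rect [array([ 0.4431, -0.0064]), array([0.0323, 0.0544]), np.float64(87.137)]
stop 416 zmax 1.1765 p95 0.0521 mean [ 0.564  -0.2765  0.0434] rect [array([ 0.5267, -0.1591]), array([0.0665, 0.3105]), np.float64(18.6315)]
track 1360 zmax 0.0563 p95 0.0495 mean [ 0.5423 -0.264   0.0206] rect [array([ 0.4954, -0.243 ]), array([0.2606, 0.2344]), np.float64(30.0963)]
bA 246 zmax [0.513 0.513 0.513 0.513 0.513] [0.7744 0.1304 0.0264]
bB 235 zmax [0.061  0.0612 0.513  0.513  0.513 ] [ 0.561  -0.1318  0.0355]
```

View pics/c1.png

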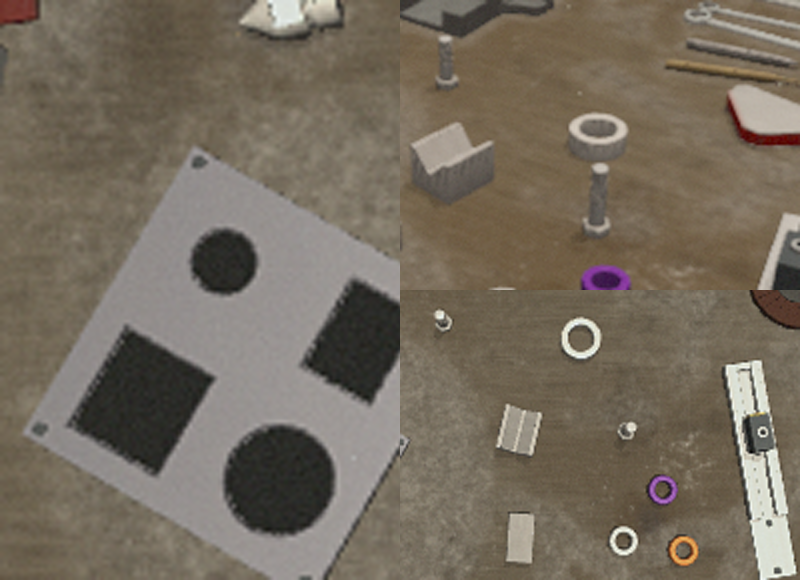

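The crop shows the tray's four pockets: the small round one for the bolt, the large round one for the ring, the larger squarish one at left for the V-block, and the oblong one at right for the stop. The V-block has a groove. Next I'll get exact positions and bolt heights.

Run:
```python
from station import cams
from h import *
f=np.load("top0.npz");p,d=f["p"],f["d"];i=cams.camera_info("top");W=cloud(i,d);W[d==0]=-9
I=lambda u,v,h:(W[v-h:v+h,u-h:u+h].reshape(-1,3))
for nm,(u,v,h) in dict(bA=(270,185,13),bB=(364,238,13),ring=(340,193,14),sring=(362,291,11),V=(309,238,18),plain=(310,289,18),purple=(381,266,11)).items():
    w=I(u,v,h); w=w[w[:,2]>.008]; q=w[:,:2].astype(np.float32)
    top=w[w[:,2]>np.percentile(w[:,2],97)-.006]
    R=cv2.minAreaRect(q)
    print(nm,len(w),"ztop",np.sort(w[:,2])[-4:].round(4),"topmean",top.mean(0).round(4),"rect",np.round(R[0],4),np.round(R[1],4),round(R[2],1))
# scene bolts
fs=np.load("scene0.npz");si=cams.camera_info("scene");S=cloud(si,fs["d"]);S[fs["d"]==0]=-9
for nm,(u,v) in dict(bA=(311,208),bB=(379,270)).items():
    w=S[v-25:v+25,u-12:u+12].reshape(-1,3);w=w[w[:,2]>.012];print(nm,np.sort(w[:,2])[-6:].round(4),np.median(w,0).round(4))
# tray pockets
dark=(p.max(2)<60).astype(np.uint8)
dark[:200]=0;dark[320:]=0;dark[:,:140]=0;dark[:,255:]=0
n,l,st,_=cv2.connectedComponentsWithStats(dark)
for k in range(1,n):
    if st[k,4]<100: continue
    c,_=cv2.findContours((l==k).astype(np.uint8),0,2); q=ray(i,c[0].reshape(-1,2),.010)[:,:2].astype(np.float32)
    R=cv2.minAreaRect(q); print("pocket",st[k,:2]+st[k,2:4]//2,np.round(R[0],4),np.round(R[1],4),round(R[2],1))
# stop: dark block, top plane .048
m=np.zeros(d.shape,bool);m[220:255,418:445]=1
w=W[m&(W[...,2]>.042)];R=cv2.minAreaRect(w[:,:2].astype(np.float32));print("stop",len(w),w[:,2].max(),np.median(w,0).round(4),np.round(R[0],4),np.round(R[1],4),R[2])
g=((p.min(2)>150)).astype(np.uint8);g[:195]=0;g[315:]=0;g[:,:408]=0;g[:,452:]=0
c=cv2.findContours(g,0,2)[0];c=np.vstack([k for k in c if cv2.contourArea(k)>60]).reshape(-1,2)
q=ray(i,c,.01)[:,:2].astype(np.float32);R=cv2.minAreaRect(q);print("track",np.round(R[0],4),np.round(R[1],4),R[2])
vx=cv2.fitLine(q,cv2.DIST_L2,0,.01,.01);print(np.degrees(np.arctan2(vx[1],vx[0])),cv2.boxPoints(R).round(3).tolist())
```

```text
bA 57 ztop [0.0501 0.0514 0.0516 0.0523] topmean [0.6936 0.0915 0.0486] rect [0.6915 0.0901] [0.0159 0.0169] 46.8
bB 44 ztop [0.0601 0.0604 0.0605 0.062 ] topmean [ 0.5663 -0.1307  0.0585] rect [ 0.5638 -0.1278] [0.0169 0.0222] 45.5
ring 200 ztop [0.0229 0.0232 0.0234 0.0242] topmean [ 0.6743 -0.0749  0.019 ] rect [ 0.6739 -0.0749] [0.0471 0.0468] 74.5
sring 111 ztop [0.0224 0.0225 0.0226 0.0231] topmean [ 0.4407 -0.1261  0.0189] rect [ 0.4418 -0.1259] [0.0305 0.0324] 0.6
V 411 ztop [0.041  0.041  0.0414 0.0433] topmean [ 0.5648 -0.0025  0.0357] rect [ 0.5649 -0.0024] [0.0437 0.0503] 77.0
plain 301 ztop [0.0304 0.0306 0.0309 0.0312] topmean [ 0.4444 -0.0054  0.0266] rect [ 0.4432 -0.0052] [0.0299 0.0544] 87.1
purple 119 ztop [0.0221 0.0223 0.0232 0.0241] topmean [ 0.5002 -0.1734  0.0185] rect [ 0.5006 -0.1731] [0.0318 0.0332] 73.1
bA [0.0509 0.0509 0.0515 0.0516 0.0518 0.0518] [0.7747 0.1305 0.0262]
bB [0.0604 0.0606 0.061  0.061  0.061  0.0612] [ 0.561  -0.1315  0.0352]
pocket [191 230] [0.5817 0.2834] [0.0339 0.0363] 0.6
pocket [225 250] [0.535  0.1995] [0.0456 0.0585] 61.0
pocket [170 265] [0.4975 0.3298] [0.0599 0.0654] 60.9
pocket [204 285] [0.4517 0.2467] [0.0592 0.0621] 0.7
stop 193 0.05627760359556059 [ 0.564  -0.2819  0.0482] [ 0.5649 -0.2828] [0.042  0.0242] 9.976640701293945
track [ 0.5256 -0.2905] [0.2492 0.0453] 9.054716110229492
[8.982345] [[0.39899998903274536, -0.2879999876022339], [0.4059999883174896, -0.3319999873638153], [0.6520000100135803, -0.2930000126361847], [0.6449999809265137, -0.24899999797344208]]
```

The bolt at (364,238) is the longer: its top is near 60 mm, against 51 mm for (270,185). Both match the given 58 and 48 mm. Pocket spacing gives the tray centre as (.5165,.265) and its yaw as 151°. The track yaw is 9°. I'll take the V-block first.

{"method": "play_rows", "body": {"commands": "0.63 0.98 0 0 0 -0.176;0.63 0.98 0 0 0 -0.176;0.63 0.98 0 0 0 -0.176;0.63 0.98 0 0 0 -0.176;0.63 0.98 0 0 0 -0.176;0.63 0.98 0 0 0 -0.176;0.63 0.98 0 0 0 -0.176;0.63 0.98 0 0 0 -0.176;0.63 0.98 0 0 0 -0.176;0.63 0.98 0 0 0 -0.176;0.63 0.98 0 0 0 -0.176;0.63 0.98 0 0 0 -0.176;0.63 0.98 0 0 0 -0.176;0.63 0.98 0 0 0 -0.176;0.63 0.98 0 0 0 -0.176;0.63 0.98 0 0 0 -0.176;0.63 0.98 0 0 0 -0.176;0.63 0.98 0 0 0 -0.176;0.63 0.98 0 0 0 -0.176;0 0 0 0 0 -0.16", "grip": 87}}

```text
time_s: 2.1
tcp_pos: [0.546, -0.0355, 0.2217]
ee_rot: [[-0.975, 0.22, -0.0], [0.22, 0.975, 0.0], [0.0, 0.0, -1.0]]
wrist_force: [-0.4, 0.3, -0.3]
gripper_width: 1.0
gripper_force: 0.0
```

```bash
cat >> h.py <<'E'
def go(r,x,y,z,phi):
    "remaining shift and yaw in row units to put TCP at xyz with tool-y axis at phi deg (mod 180)"
    s=r.sense();R=np.array(s["ee_rot"]);a=np.degrees(np.arctan2(R[1,1],R[0,1]));e=(phi-a+90)%180-90
    tilt=np.cross(R[:,2],[0,0,-1])/.15
    print("t",round(s["time_s"],2),"tcp",np.round(s["tcp_pos"],4),"yaw",round(a,2),"F",np.round(s["wrist_force"],1),"w",round(s["gripper_width"]*87,1))
    print("units",np.round((np.array([x,y,z])-s["tcp_pos"])/.03,2),"yaw u",round(np.radians(e)/.15,2),"tilt u",np.round(tilt,2))
E
python3 - <<'E'
from station import r,cams
from h import *
go(r,.5649,-.0024,.012,77)
i=cams.camera_info("wrist");p,d=cams.capture("wrist");cv2.imwrite("pics/w1.png",p)
W=cloud(i,d);W[d==0]=-9
m=(W[...,2]>.012)&(W[...,2]<.06)&(np.hypot(W[...,0]-.565,W[...,1]+.002)<.05)
w=W[m];R=cv2.minAreaRect(w[:,:2].astype(np.float32));print("V",len(w),np.sort(w[:,2])[-5:],np.round(R[0],4),np.round(R[1],4),R[2])
print((-np.array(i["R"]).T@np.array(i["t"]).ravel()).round(3))
E
```

```text
t 2.1 tcp [ 0.546  -0.0355  0.2217] yaw 77.27 F [-0.4  0.3 -0.3] w 87.0
units [ 0.63  1.1  -6.99] yaw u -0.03 tilt u [-0. -0. -0.]
V 1927 [0.03803633 0.03806454 0.03835085 0.03840333 0.03865591] [ 0.5623 -0.0022] [0.044  0.0503] 77.0133285522461
[ 0.469 -0.018  0.384]
```

View pics/w1.png

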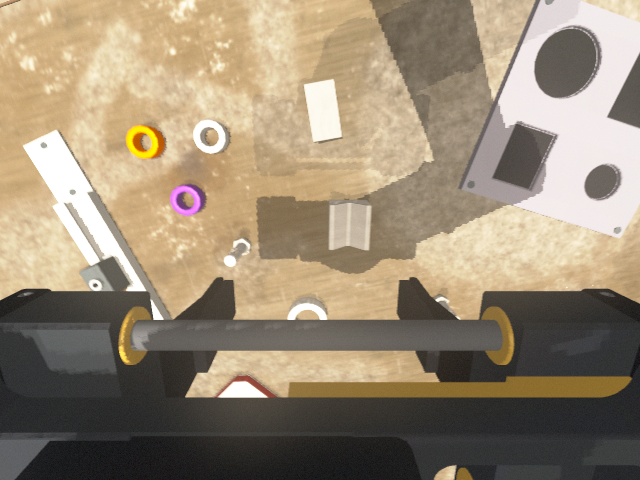

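The wrist view shows the V-block with its groove at (350,228), the bolt at (237,252), the ring at (307,310) and the tray at right. The measurement agrees to 3 mm.

{"method": "play_rows", "body": {"commands": "0.29 0.55 -0.3 0 0 0;0.29 0.55 -0.7 0 0 0;0 0 -1 0 0 0;0 0 -1 0 0 0;0 0 -1 0 0 0;0 0 -1 0 0 0;0 0 -1 0 0 0;0 0 -0.6 0 0 0;0 0 -0.39 0 0 -0.03;0 0 0 0 0 0;0 0 0 0 0 0"}}

```text
time_s: 3.25
tcp_pos: [0.5622, -0.0054, 0.0134]
ee_rot: [[-0.974, 0.227, 0.001], [0.227, 0.974, 0.0], [-0.001, 0.0, -1.0]]
wrist_force: [-0.2, -0.3, -0.1]
gripper_width: 1.001
gripper_force: 0.0
```

{"method": "play_rows", "body": {"commands": "0 0 0 0 0 0;0 0 0 0 0 0;0 0 0 0 0 0;0 0 0 0 0 0;0 0 0 0 0 0;0 0 0 0 0 0;0 0 0 0 0 0;0 0 0 0 0 0", "grip": 30}}

```text
time_s: 4.05
tcp_pos: [0.5622, -0.0049, 0.013]
ee_rot: [[-0.974, 0.227, 0.001], [0.227, 0.974, 0.0], [-0.001, 0.001, -1.0]]
wrist_force: [0.2, 1.9, 1.1]
gripper_width: 0.501
gripper_force: 30.0
```

{"method": "play_rows", "body": {"commands": "0 0 0.6 0 0 0;0 0 1 0 0 0;0 0 1 0 0 0;-0.18 0.93 0 0 0 -0.154;-0.18 0.93 0 0 0 -0.154;-0.18 0.93 0 0 0 -0.154;-0.18 0.93 0 0 0 -0.154;-0.18 0.93 0 0 0 -0.154;-0.18 0.93 0 0 0 -0.154;-0.18 0.93 0 0 0 -0.154;-0.18 0.93 0 0 0 -0.154;-0.18 0.93 0 0 0 -0.154;-0.18 0.93 0 0 0 -0.154;-0.18 0.93 0 0 0 -0.154;-0.18 0.93 0 0 0 -0.154;0 0 0 0 0 0;0 0 0 0 0 0"}}

```text
time_s: 5.75
tcp_pos: [0.4954, 0.3287, 0.0891]
ee_rot: [[-0.875, 0.485, -0.004], [0.485, 0.875, -0.003], [0.002, -0.004, -1.0]]
wrist_force: [-1.1, -0.3, -4.4]
gripper_width: 0.5
gripper_force: 29.9
```

Run:
```python
from station import r,cams
from h import *
go(r,.4978,.3301,.019,61)
i=cams.camera_info("wrist");p,d=cams.capture("wrist");cv2.imwrite("pics/w2.png",p);np.savez("w2.npz",p=p,d=d)
dark=(p.max(2)<75).astype(np.uint8)
n,l,st,_=cv2.connectedComponentsWithStats(dark)
for k in range(1,n):
    if st[k,4]<400: continue
    c,_=cv2.findContours((l==k).astype(np.uint8),0,2); q=ray(i,c[0].reshape(-1,2),.010)[:,:2].astype(np.float32)
    R=cv2.minAreaRect(q); print("pocket",st[k],np.round(R[0],4),np.round(R[1],4),round(R[2],1))
```

```text
t 5.75 tcp [0.4954 0.3287 0.0891] yaw 61.02 F [-1.1 -0.3 -4.4] w 43.5
units [ 0.08  0.05 -2.34] yaw u -0.0 tilt u [ 0.02 -0.02  0.  ]
pocket [ 274    0   71   46 1573] [0.3604 0.3984] [0.044  0.0248] 60.9
pocket [ 279  206   80   40 2990] [0.4789 0.3399] [0.0584 0.0298] 61.0
pocket [ 173  208   63   77 2550] [0.4556 0.2549] [0.0425 0.061 ] 39.7
pocket [ 217  277  200   57 3631] [0.5356 0.3065] [0.1635 0.0496] 61.2
pocket [    0   289   640   191 87199] [0.6126 0.2723] [0.5982 0.1988] 61.3
pocket [297 350  43  24 645] [0.582  0.2824] [0.0353 0.0227] 61.2
```

View pics/w2.png

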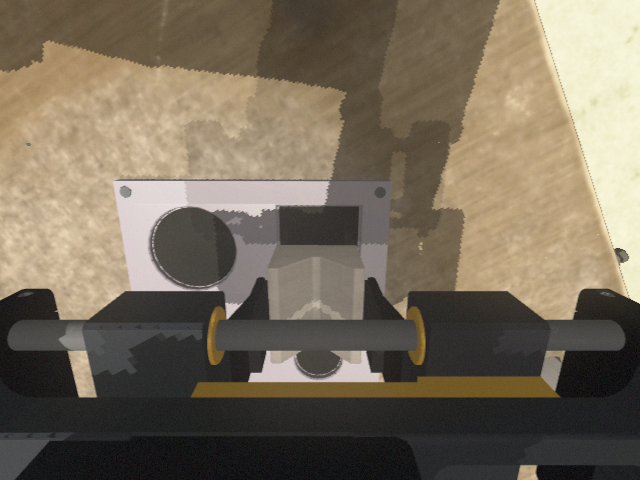

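The V-block is held square over its pocket at (319,225); the ring pocket is at (195,247). Lowering.

{"method": "play_rows", "body": {"commands": "0.08 0.05 -0.8 0 0 0;0 0 -0.8 0 0 0;0 0 -0.4 0 0 0;0 0 -0.2 0 0 0;0 0 -0.12 0 0 0;0 0 -0.05 0 0 0;0 0 0 0 0 0;0 0 0 0 0 0"}}

```text
time_s: 6.6
tcp_pos: [0.4997, 0.3314, 0.0206]
ee_rot: [[-0.875, 0.485, 0.001], [0.485, 0.875, 0.001], [-0.0, 0.002, -1.0]]
wrist_force: [-0.9, -0.6, -4.9]
gripper_width: 0.506
gripper_force: 29.9
```

Run:
```python
from station import r
from h import *
go(r,.4978,.3301,.018,61)
```

```text
t 6.6 tcp [0.4997 0.3314 0.0206] yaw 60.99 F [-0.9 -0.6 -4.9] w 44.0
units [-0.06 -0.04 -0.09] yaw u 0.0 tilt u [-0.01  0.01  0.  ]
```

{"method": "play_rows", "body": {"commands": "-0.06 -0.04 -0.05 0 0 0;0 0 -0.05 0 0 0;0 0 0 0 0 0;0 0 0 0 0 0"}}

```text
time_s: 7.0
tcp_pos: [0.4974, 0.3299, 0.018]
ee_rot: [[-0.875, 0.485, 0.0], [0.485, 0.875, 0.0], [-0.0, 0.0, -1.0]]
wrist_force: [-2.7, -0.3, 6.2]
gripper_width: 0.5
gripper_force: 30.0
```

{"method": "play_rows", "body": {"commands": "0 0 0 0 0 0;0 0 0 0 0 0;0 0 0 0 0 0;0 0 0 0 0 0;0 0 0.5 0 0 0;0 0 1 0 0 0;0 0 1 0 0 0;0 0 0.5 0 0 0;0.43 -0.95 0 0 0 0;0.43 -0.95 0 0 0 0;0.43 -0.95 0 0 0 0;0.43 -0.95 0 0 0 0;0.43 -0.95 0 0 0 0;0.43 -0.95 0 0 0 0;0.43 -0.95 0 0 0 0;0.43 -0.95 0 0 0 0;0.43 -0.95 0 0 0 0", "grip": 62}}

```text
time_s: 8.7
tcp_pos: [0.6141, 0.0721, 0.1066]
ee_rot: [[-0.874, 0.485, 0.0], [0.485, 0.874, 0.0], [-0.0, 0.0, -1.0]]
wrist_force: [-0.2, 0.3, -0.5]
gripper_width: 0.713
gripper_force: 0.0
```

Run:
```python
from station import r,cams
from h import *
go(r,.674,-.075,.007,61)
i=cams.camera_info("top");p,d=cams.capture("top");np.savez("top1.npz",p=p,d=d)
cv2.imwrite("pics/t1.png",cv2.resize(p[180:320,130:350],None,fx=3,fy=3,interpolation=cv2.INTER_CUBIC))
W=cloud(i,d);W[d==0]=-9
w=W[(W[...,2]>.018)&(W[...,2]<.06)&(np.hypot(W[...,0]-.498,W[...,1]-.33)<.05)]
R=cv2.minAreaRect(w[:,:2].astype(np.float32));print("V",len(w),np.percentile(w[:,2],[5,95]),np.round(R[0],4),np.round(R[1],4),R[2])
```

```text
t 8.7 tcp [0.6141 0.0721 0.1066] yaw 60.98 F [-0.2  0.3 -0.5] w 62.0
units [ 2.   -4.9  -3.32] yaw u 0.0 tilt u [-0.  0.  0.]Traceback (most recent call last):
  File "<stdin>", line 8, in <module>
    return _quantile_unchecked(
        a, q, axis, out, overwrite_input, method, keepdims, weights)
    return _ureduce(a,
                    func=_quantile_ureduce_func,
    ...<5 lines>...
                    overwrite_input=overwrite_input,
                    method=method)
    r = func(a, **kwargs)
    result = _quantile(arr,
                       quantiles=q,
    ...<2 lines>...
                       out=out,
                       weights=wgt)
    slices_having_nans = np.isnan(arr[-1, ...])
                                  ~~~^^^^^^^^^
IndexError: index -1 is out of bounds for axis 0 with size 0
```

View pics/t1.png

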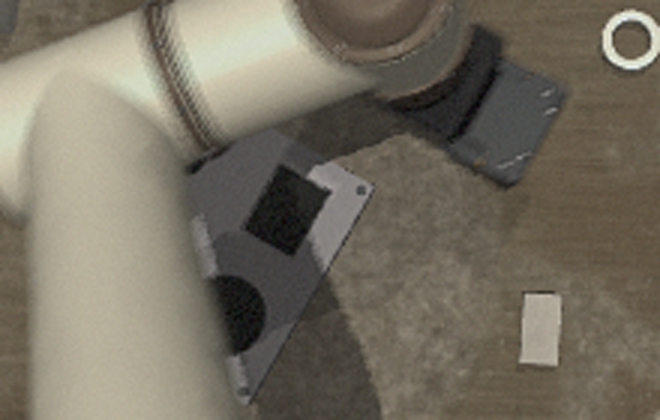

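The arm hides the V-block in this view, showing only the ring at upper right and the plain block; I'll check it later. On to the larger ring.

{"method": "play_rows", "body": {"commands": "0.33 -0.82 0 0 0 0;0.33 -0.82 0 0 0 0;0.33 -0.82 0 0 0 0;0.33 -0.82 0 0 0 0;0.33 -0.82 0 0 0 0;0.33 -0.8 0 0 0 0;0 0 -0.8 0 0 0;0 0 -1 0 0 0;0 0 0 0 0 0;0 0 0 0 0 0", "grip": 80}}

```text
time_s: 9.75
tcp_pos: [0.673, -0.0738, 0.0526]
ee_rot: [[-0.875, 0.485, -0.001], [0.485, 0.875, -0.001], [0.001, -0.001, -1.0]]
wrist_force: [0.6, 0.4, 0.2]
gripper_width: 0.92
gripper_force: 0.0
```

Run:
```python
from station import r
from h import *
go(r,.674,-.075,.007,61)
```

```text
t 9.75 tcp [ 0.673  -0.0738  0.0526] yaw 61.01 F [0.6 0.4 0.2] w 80.1
units [ 0.03 -0.04 -1.52] yaw u -0.0 tilt u [ 0.01 -0.01  0.  ]
```

{"method": "play_rows", "body": {"commands": "0.03 -0.04 -0.7 0 0 0;0 0 -0.5 0 0 0;0 0 -0.3 0 0 0;0 0 0 0 0 0;0 0 0 0 0 0"}}

```text
time_s: 10.25
tcp_pos: [0.6743, -0.0748, 0.0083]
ee_rot: [[-0.875, 0.485, 0.001], [0.485, 0.875, -0.0], [-0.001, 0.0, -1.0]]
wrist_force: [-0.2, 0.4, 0.7]
gripper_width: 0.922
gripper_force: 0.0
```

{"method": "play_rows", "body": {"commands": "0 0 0 0 0 0;0 0 0 0 0 0;0 0 0 0 0 0;0 0 0 0 0 0;0 0 0 0 0 0;0 0 0 0 0 0;0 0 0 0 0 0;0 0 0 0 0 0", "grip": 30}}

```text
time_s: 11.05
tcp_pos: [0.6739, -0.0749, 0.0079]
ee_rot: [[-0.874, 0.485, 0.0], [0.485, 0.874, -0.0], [-0.0, -0.0, -1.0]]
wrist_force: [-0.5, -0.3, 1.0]
gripper_width: 0.533
gripper_force: 30.0
```

{"method": "play_rows", "body": {"commands": "0 0 0.6 0 0 0;0 0 1 0 0 0;0 0 1 0 0 0;-0.62 0.89 0 0 0 0;-0.62 0.89 0 0 0 0;-0.62 0.89 0 0 0 0;-0.62 0.89 0 0 0 0;-0.62 0.89 0 0 0 0;-0.62 0.89 0 0 0 0;-0.62 0.89 0 0 0 0;-0.62 0.89 0 0 0 0;-0.62 0.89 0 0 0 0;-0.62 0.89 0 0 0 0;-0.62 0.89 0 0 0 0;-0.6 0.89 0 0 0 0;0 0 0 0 0 0;0 0 0 0 0 0"}}

```text
time_s: 12.75
tcp_pos: [0.4507, 0.2459, 0.0856]
ee_rot: [[-0.875, 0.484, -0.0], [0.484, 0.875, -0.0], [0.0, -0.0, -1.0]]
wrist_force: [-0.7, 0.1, -0.6]
gripper_width: 0.533
gripper_force: 30.0
```

Run:
```python
from station import r,cams
from h import *
go(r,.4512,.2462,.013,61)
p,d=cams.capture("wrist");cv2.imwrite("pics/w3.png",p)
```

```text
t 12.75 tcp [0.4507 0.2459 0.0856] yaw 61.07 F [-0.7  0.1 -0.6] w 46.4
units [ 0.02  0.01 -2.42] yaw u -0.01 tilt u [ 0. -0.  0.]
```

View pics/w3.png

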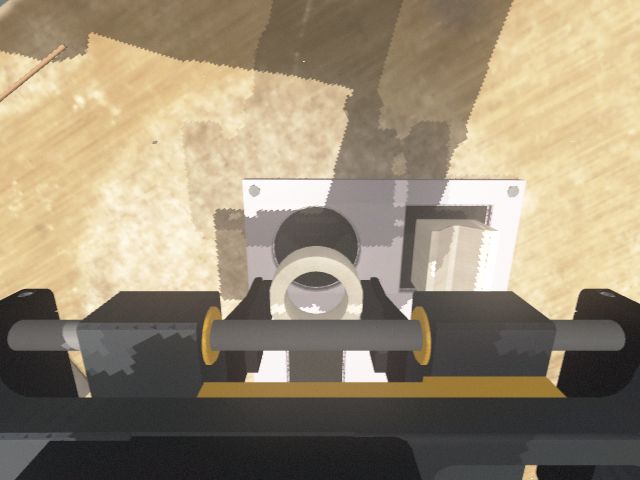

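The ring is held level over its pocket at (316,247), and the V-block is seated in its pocket at (455,255).

{"method": "play_rows", "body": {"commands": "0 0 -0.8 0 0 0;0 0 -0.8 0 0 0;0 0 -0.4 0 0 0;0 0 -0.2 0 0 0;0 0 -0.12 0 0 0;0 0 -0.07 0 0 0;0 0 0 0 0 0;0 0 0 0 0 0;0 0 0 0 0 0"}}

```text
time_s: 13.7
tcp_pos: [0.4515, 0.2458, 0.0146]
ee_rot: [[-0.875, 0.485, 0.001], [0.485, 0.875, 0.001], [-0.0, 0.001, -1.0]]
wrist_force: [0.9, -1.0, -2.6]
gripper_width: 0.532
gripper_force: 30.0
```

Run:
```python
from station import r
from h import *
go(r,.4512,.2462,.013,61)
```

```text
t 13.7 tcp [0.4515 0.2458 0.0146] yaw 60.99 F [ 0.9 -1.  -2.6] w 46.3
units [-0.01  0.01 -0.05] yaw u 0.0 tilt u [-0.01  0.01  0.  ]
```

{"method": "play_rows", "body": {"commands": "0 0 -0.05 0 0 0;0 0 0 0 0 0;0 0 0 0 0 0"}}

```text
time_s: 14.0
tcp_pos: [0.4515, 0.2458, 0.0129]
ee_rot: [[-0.875, 0.485, 0.001], [0.485, 0.875, 0.001], [-0.0, 0.001, -1.0]]
wrist_force: [-0.2, 0.3, 2.0]
gripper_width: 0.532
gripper_force: 30.0
```

{"method": "play_rows", "body": {"commands": "0 0 0 0 0 0;0 0 0 0 0 0;0 0 0 0 0 0;0 0 0 0 0 0;0 0 0.4 0 0 0;0 0 1 0 0 0;0 0 1 0 0 0;0 0 1 0 0 0;0.29 -0.96 0.2 0 0 0;0.29 -0.96 0.2 0 0 0;0.29 -0.96 0 0 0 0;0.29 -0.96 0 0 0 0;0.29 -0.96 0 0 0 0;0.29 -0.96 0 0 0 0;0.29 -0.96 0 0 0 0;0.29 -0.96 0 0 0 0;0.29 -0.96 0 0 0 0;0.29 -0.96 0 0 0 0;0 0 0 0 0 0;0 0 0 0 0 0", "grip": 58}}

```text
time_s: 16.0
tcp_pos: [0.5382, -0.043, 0.1271]
ee_rot: [[-0.874, 0.487, 0.0], [0.487, 0.874, 0.0], [-0.0, 0.0, -1.0]]
wrist_force: [-0.9, 0.5, 0.1]
gripper_width: 0.664
gripper_force: 0.0
```

Run:
```python
from station import r,cams
from h import *
go(r,.5645,-.1305,.022,61)
i=cams.camera_info("wrist");p,d=cams.capture("wrist");cv2.imwrite("pics/w4.png",p)
W=cloud(i,d);W[d==0]=-9
w=W[(W[...,2]>.02)&(W[...,2]<.075)&(np.hypot(W[...,0]-.565,W[...,1]+.13)<.03)]
print(len(w),np.sort(w[:,2])[-4:],np.median(w,0),w[w[:,2]>.05].mean(0))
```

```text
t 16.0 tcp [ 0.5382 -0.043   0.1271] yaw 60.89 F [-0.9  0.5  0.1] w 57.8
units [ 0.88 -2.92 -3.5 ] yaw u 0.01 tilt u [-0.  0.  0.]
0 [] [nan nan nan] [nan nan nan]
  return _methods._mean(a, axis=axis, dtype=dtype,
  ret = um.true_divide(
<stdin>:7: RuntimeWarning: Mean of empty slice.
```

View pics/w4.png

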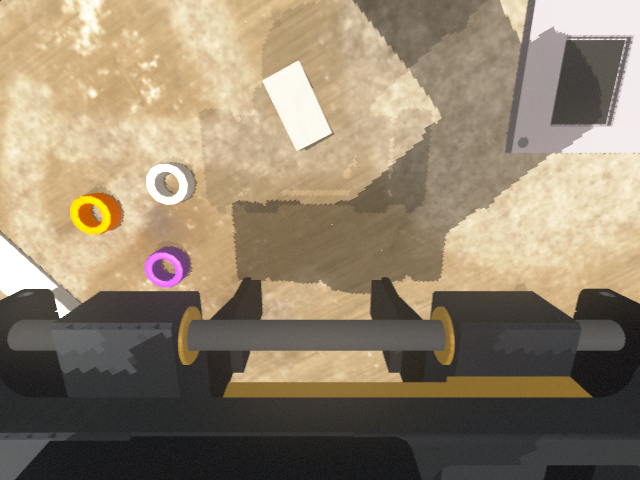

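The bolt is hidden under the gripper here; only the purple, orange and small white rings and the plain block show. I'll step to where the wrist camera sees the bolt.

{"method": "play_rows", "body": {"commands": "0.6 -0.8 0 0 0 0;0.6 -0.8 0 0 0 0;0.6 -0.8 0 0 0 0;0.6 -0.8 0 0 0 0;0.55 -0.8 0 0 0 0;0 0 0 0 0 0;0 0 0 0 0 0"}}

```text
time_s: 16.75
tcp_pos: [0.6265, -0.1617, 0.1263]
ee_rot: [[-0.875, 0.485, -0.001], [0.485, 0.875, 0.0], [0.001, -0.0, -1.0]]
wrist_force: [-0.9, -0.4, -0.0]
gripper_width: 0.665
gripper_force: 0.0
```

Run:
```python
from station import r,cams
from h import *
i=cams.camera_info("wrist");p,d=cams.capture("wrist");cv2.imwrite("pics/w5.png",p);np.savez("w5.npz",p=p,d=d,R=i["R"],t=i["t"])
W=cloud(i,d);W[d==0]=-9
w=W[(W[...,2]>.02)&(W[...,2]<.075)&(np.hypot(W[...,0]-.565,W[...,1]+.13)<.03)]
t=w[w[:,2]>.053]
print(len(w),len(t),np.sort(w[:,2])[-4:],np.median(w,0),t.mean(0),t.min(0),t.max(0))
# scene view: top disc
f=np.load("scene0.npz");S=cloud(cams.camera_info("scene"),f["d"]);S[f["d"]==0]=-9
w=S[(S[...,2]>.052)&(S[...,2]<.07)&(np.hypot(S[...,0]-.565,S[...,1]+.13)<.03)];print("scene",len(w),w.mean(0))
c=w.mean(0)
go(r,.5645,-.1305,.022,61)
```

```text
293 281 [0.05977199 0.05985073 0.05990055 0.06038945] [ 0.56379019 -0.13055156  0.05828532] [ 0.56380692 -0.13079074  0.05822844] [ 0.55777264 -0.13700599  0.05337058] [ 0.56988338 -0.12464852  0.06038945]
scene 52 [ 0.56226848 -0.1319942   0.05768143]
t 16.8 tcp [ 0.6263 -0.1613  0.1265] yaw 61.04 F [-1.2 -0.5  0.2] w 58.0
units [-2.06  1.03 -3.48] yaw u -0.0 tilt u [-0.   -0.01 -0.  ]
```

View pics/w5.png

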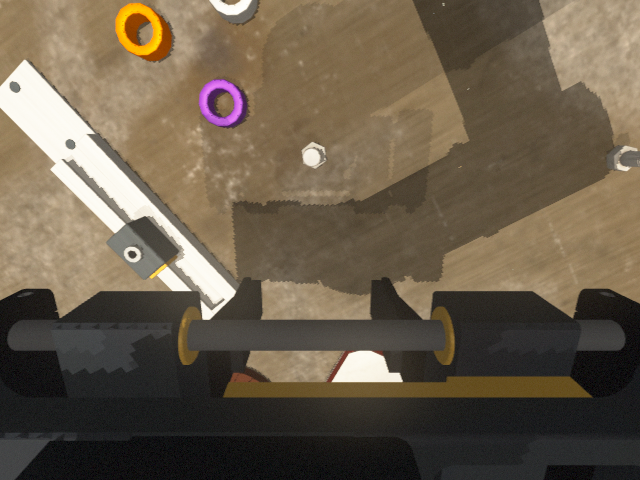

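The wrist view shows the long bolt upright at (313,156), measured at (.5638,-.1308) with its top at 58 mm, which confirms the longer one. The stop is at (143,247).

{"method": "play_rows", "body": {"commands": "-0.7 0.34 0 0 0 0;-0.7 0.34 0 0 0 0;-0.68 0.34 0 0 0 0;0 0 -0.5 0 0 0;0 0 -0.8 0 0 0;0 0 -0.8 0 0 0;0 0 -0.7 0 0 0;0 0 -0.5 0 0 0;0 0 -0.15 0 0 0;0 0 0 0 0 0;0 0 0 0 0 0;0 0 0 0 0 0"}}

```text
time_s: 18.0
tcp_pos: [0.5651, -0.1317, 0.0243]
ee_rot: [[-0.875, 0.485, 0.002], [0.485, 0.875, -0.0], [-0.002, 0.001, -1.0]]
wrist_force: [0.3, -0.1, 0.1]
gripper_width: 0.669
gripper_force: 0.0
```

Run:
```python
from station import r
from h import *
go(r,.5638,-.1308,.022,61)
```

```text
t 18.0 tcp [ 0.5651 -0.1317  0.0243] yaw 61.01 F [ 0.3 -0.1  0.1] w 58.2
units [-0.04  0.03 -0.08] yaw u -0.0 tilt u [0.   0.01 0.  ]
```

{"method": "play_rows", "body": {"commands": "-0.03 0.02 -0.03 0 0 0;0 0 0 0 0 0;0 0 0 0 0 0;0 0 0 0 0 0;0 0 0 0 0 0;0 0 0 0 0 0;0 0 0 0 0 0;0 0 0 0 0 0;0 0 0 0 0 0;0 0 0 0 0 0", "grip": 4}}

```text
time_s: 19.0
tcp_pos: [0.5638, -0.1313, 0.0223]
ee_rot: [[-0.874, 0.485, 0.001], [0.485, 0.874, 0.0], [-0.001, 0.0, -1.0]]
wrist_force: [-0.4, 1.3, 1.2]
gripper_width: 0.128
gripper_force: 30.0
```

{"method": "play_rows", "body": {"commands": "0 0 0.6 0 0 0;0 0 1 0 0 0;0 0 1 0 0 0;0.04 0.9 0 0 0 0;0.04 0.92 0 0 0 0;0.04 0.92 0 0 0 0;0.04 0.92 0 0 0 0;0.04 0.92 0 0 0 0;0.04 0.92 0 0 0 0;0.04 0.92 0 0 0 0;0.04 0.92 0 0 0 0;0.04 0.92 0 0 0 0;0.04 0.92 0 0 0 0;0.04 0.92 0 0 0 0;0.04 0.92 0 0 0 0;0.04 0.92 0 0 0 0;0.04 0.92 0 0 0 0;0.04 0.92 0 0 0 0;0 0 0 0 0 0;0 0 0 0 0 0"}}

```text
time_s: 21.0
tcp_pos: [0.5809, 0.2822, 0.0994]
ee_rot: [[-0.875, 0.484, -0.002], [0.484, 0.875, -0.001], [0.001, -0.002, -1.0]]
wrist_force: [0.6, -1.2, -0.9]
gripper_width: 0.124
gripper_force: 30.0
```

Run:
```python
from station import r,cams
from h import *
go(r,.5818,.2834,.0275,61)
p,d=cams.capture("wrist");cv2.imwrite("pics/w6.png",p)
```

```text
t 21.0 tcp [0.5809 0.2822 0.0994] yaw 61.02 F [ 0.6 -1.2 -0.9] w 10.8
units [ 0.03  0.04 -2.4 ] yaw u -0.0 tilt u [ 0.01 -0.01  0.  ]
```

View pics/w6.png

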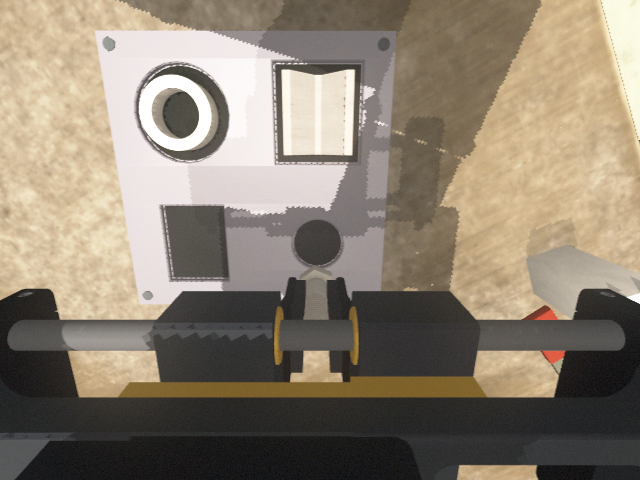

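The V-block at (318,112) and the ring at (180,115) sit in their pockets, and the bolt is above its pocket at (317,242).

{"method": "play_rows", "body": {"commands": "0.03 0.04 -0.8 0 0 0;0 0 -0.8 0 0 0;0 0 -0.4 0 0 0;0 0 -0.2 0 0 0;0 0 -0.12 0 0 0;0 0 -0.05 0 0 0;0 0 0 0 0 0;0 0 0 0 0 0;0 0 0 0 0 0"}}

```text
time_s: 21.95
tcp_pos: [0.5827, 0.2836, 0.0297]
ee_rot: [[-0.875, 0.485, 0.001], [0.485, 0.875, 0.001], [-0.001, 0.001, -1.0]]
wrist_force: [0.0, 0.1, -1.1]
gripper_width: 0.128
gripper_force: 30.0
```

Run:
```python
from station import r
from h import *
go(r,.5818,.2834,.0275,61)
```

```text
t 21.95 tcp [0.5827 0.2836 0.0297] yaw 60.99 F [ 0.   0.1 -1.1] w 11.2
units [-0.03 -0.01 -0.07] yaw u 0.0 tilt u [-0.01  0.01  0.  ]
```

{"method": "play_rows", "body": {"commands": "-0.03 -0.01 -0.05 0 0 0;0 0 -0.03 0 0 0;0 0 0 0 0 0;0 0 0 0 0 0"}}

```text
time_s: 22.35
tcp_pos: [0.5815, 0.283, 0.0272]
ee_rot: [[-0.875, 0.485, 0.0], [0.485, 0.875, 0.0], [-0.0, 0.0, -1.0]]
wrist_force: [-2.0, -0.1, 4.5]
gripper_width: 0.129
gripper_force: 30.0
```

{"method": "play_rows", "body": {"commands": "0 0 0 0 0 0;0 0 0 0 0 0;0 0 0 0 0 0;0 0 0 0 0 0;0 0 0.4 0 0 0;0 0 0.8 0 0 0;0 0 1 0 0 0;0 0 1 0 0 0;0 0 0.6 0 0 0;0 -0.9 0 0 0 0.2;0 -1 0 0 0 0.2;0 -1 0 0 0 0.2;0 -1 0 0 0 0.2;0 -1 0 0 0 0.2;0 -1 0 0 0 0.2;0 -1 0 0 0 0.2;0 -1 0 0 0 0.2;0 -1 0 0 0 0.2;0 -1 0 0 0 0.2;0 -1 0 0 0 0.2", "grip": 50}}

```text
time_s: 24.35
tcp_pos: [0.5816, -0.0452, 0.1417]
ee_rot: [[-0.985, 0.174, 0.001], [0.174, 0.985, 0.0], [-0.001, 0.0, -1.0]]
wrist_force: [0.6, -0.3, 0.2]
gripper_width: 0.574
gripper_force: 0.0
```

Run:
```python
from station import r,cams
from h import *
f=np.load("w5.npz");i=dict(mtx=cams.camera_info("wrist")["mtx"],R=f["R"],t=f["t"]);W=cloud(i,f["d"]);W[f["d"]==0]=-9
m=(W[...,2]>.042)&(W[...,2]<.051)&(np.hypot(W[...,0]-.565,W[...,1]+.283)<.04);m[:,240:]=0
w=W[m];R=cv2.minAreaRect(w[:,:2].astype(np.float32));print("stop",len(w),np.percentile(w[:,2],[5,50,95]),np.round(R[0],4),np.round(R[1],4),R[2])
go(r,.565,-.2835,.023,99)
```

```text
stop 1633 [0.04390888 0.04836826 0.04963582] [ 0.5617 -0.2821] [0.0428 0.0257] 8.95986557006836
t 24.35 tcp [ 0.5816 -0.0452  0.1417] yaw 79.97 F [ 0.6 -0.3  0.2] w 50.0
units [-0.55 -7.94 -3.96] yaw u 2.21 tilt u [-0.    0.01  0.  ]
```

{"method": "play_rows", "body": {"commands": "-0.065 -0.79 0 0 0 0.22;-0.065 -0.79 0 0 0 0.22;-0.065 -0.79 0 0 0 0.22;-0.065 -0.79 0 0 0 0.22;-0.065 -0.79 0 0 0 0.22;-0.065 -0.79 0 0 0 0.22;-0.065 -0.79 0 0 0 0.22;-0.065 -0.79 0 0 0 0.22;-0.065 -0.79 0 0 0 0.22;-0.065 -0.79 0 0 0 0.22;0 0 -1 0 0 0;0 0 -0.8 0 0 0;0 0 0 0 0 0;0 0 0 0 0 0"}}

```text
time_s: 25.75
tcp_pos: [0.5624, -0.2813, 0.0875]
ee_rot: [[-0.988, -0.153, 0.0], [-0.153, 0.988, -0.001], [-0.0, -0.001, -1.0]]
wrist_force: [0.5, -0.6, 0.7]
gripper_width: 0.577
gripper_force: 0.0
```

Run:
```python
from station import r
from h import *
go(r,.562,-.2822,.0235,99)
```

```text
t 25.75 tcp [ 0.5624 -0.2813  0.0875] yaw 98.83 F [ 0.5 -0.6  0.7] w 50.2
units [-0.01 -0.03 -2.13] yaw u 0.02 tilt u [0.01 0.   0.  ]
```

{"method": "play_rows", "body": {"commands": "-0.01 -0.03 -0.7 0 0 0.02;0 0 -0.7 0 0 0;0 0 -0.4 0 0 0;0 0 -0.25 0 0 0;0 0 -0.05 0 0 0;0 0 0 0 0 0;0 0 0 0 0 0"}}

```text
time_s: 26.45
tcp_pos: [0.5624, -0.2821, 0.0247]
ee_rot: [[-0.988, -0.156, 0.002], [-0.156, 0.988, -0.001], [-0.002, -0.001, -1.0]]
wrist_force: [-1.0, 0.1, -0.4]
gripper_width: 0.575
gripper_force: 0.0
```

{"method": "play_rows", "body": {"commands": "0 0 0 0 0 0;0 0 0 0 0 0;0 0 0 0 0 0;0 0 0 0 0 0;0 0 0 0 0 0;0 0 0 0 0 0;0 0 0 0 0 0", "grip": 10}}

```text
time_s: 27.15
tcp_pos: [0.5617, -0.282, 0.0238]
ee_rot: [[-0.988, -0.156, 0.0], [-0.156, 0.988, -0.0], [-0.0, -0.0, -1.0]]
wrist_force: [-0.6, -0.5, 0.9]
gripper_width: 0.273
gripper_force: 30.0
```

{"method": "play_rows", "body": {"commands": "-0.2 -0.032 0 0 0 0;-0.4 -0.063 0 0 0 0;-0.4 -0.063 0 0 0 0;-0.4 -0.063 0 0 0 0;-0.4 -0.063 0 0 0 0;0 0 0 0 0 0"}}

```text
time_s: 27.75
tcp_pos: [0.505, -0.2906, 0.0238]
ee_rot: [[-0.988, -0.154, -0.002], [-0.154, 0.988, 0.001], [0.002, 0.001, -1.0]]
wrist_force: [-1.1, -0.6, 1.6]
gripper_width: 0.271
gripper_force: 30.0
```

{"method": "play_rows", "body": {"commands": "-0.3 -0.047 0 0 0 0;-0.4 -0.063 0 0 0 0;-0.4 -0.063 0 0 0 0;-0.4 -0.063 0 0 0 0;-0.4 -0.063 0 0 0 0;-0.4 -0.063 0 0 0 0;-0.3 -0.047 0 0 0 0;0 0 0 0 0 0;0 0 0 0 0 0"}}

```text
time_s: 28.65
tcp_pos: [0.428, -0.3027, 0.0237]
ee_rot: [[-0.988, -0.155, -0.003], [-0.155, 0.988, 0.001], [0.003, 0.001, -1.0]]
wrist_force: [-4.2, 0.5, 6.4]
gripper_width: 0.272
gripper_force: 30.0
```

Run:
```python
from station import r,cams
from h import *
go(r,.5352,.1995,.0247,61)
p,d=cams.capture("top");cv2.imwrite("pics/t2.png",cv2.resize(p[180:320,340:480],(560,560),interpolation=cv2.INTER_CUBIC))
p,d=cams.capture("scene");cv2.imwrite("pics/s2.png",cv2.resize(p[200:430,330:560],(600,600),interpolation=cv2.INTER_CUBIC))
```

```text
t 28.65 tcp [ 0.428  -0.3027  0.0237] yaw 98.94 F [-4.2  0.5  6.4] w 23.7
units [ 3.57 16.74  0.03] yaw u -4.41 tilt u [-0.   -0.02 -0.  ]
```

View pics/s2.png

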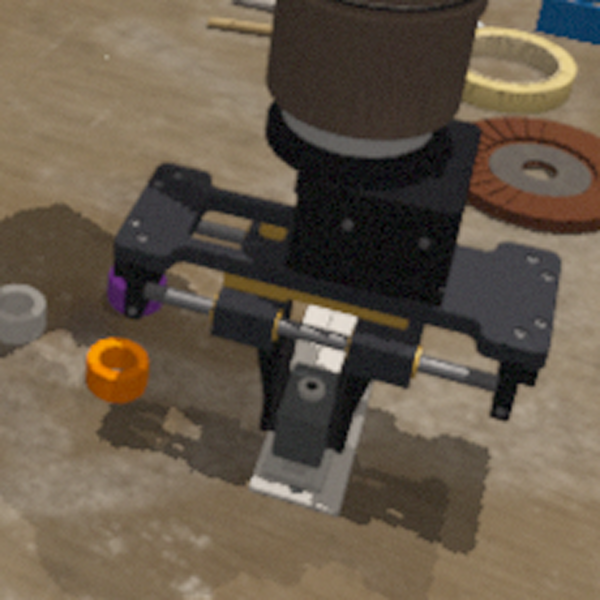

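The stop is on the track's open end at (305,410) in the crop, with the foot showing clear of the lips. Lifting gently.

{"method": "play_rows", "body": {"commands": "0 0 0.2 0 0 0;0 0 0.3 0 0 0;0 0 0.5 0 0 0;0 0 0 0 0 0"}}

```text
time_s: 29.15
tcp_pos: [0.4315, -0.3032, 0.0556]
ee_rot: [[-0.988, -0.157, 0.004], [-0.157, 0.988, -0.002], [-0.004, -0.002, -1.0]]
wrist_force: [2.0, -0.1, -0.9]
gripper_width: 0.271
gripper_force: 30.0
```

{"method": "play_rows", "body": {"commands": "0 0 1 0 0 0;0 0 1 0 0 0;0.2 0.93 0 0 0 -0.245;0.2 0.93 0 0 0 -0.245;0.2 0.93 0 0 0 -0.245;0.2 0.93 0 0 0 -0.245;0.2 0.93 0 0 0 -0.245;0.2 0.93 0 0 0 -0.245;0.2 0.93 0 0 0 -0.245;0.2 0.93 0 0 0 -0.245;0.2 0.93 0 0 0 -0.245;0.2 0.93 0 0 0 -0.245;0.2 0.93 0 0 0 -0.245;0.2 0.93 0 0 0 -0.245;0.2 0.93 0 0 0 -0.245;0.2 0.93 0 0 0 -0.245;0.2 0.93 0 0 0 -0.245;0.2 0.93 0 0 0 -0.245;0.2 0.93 0 0 0 -0.245;0.17 0.93 0 0 0 -0.245"}}

```text
time_s: 31.15
tcp_pos: [0.5366, 0.2008, 0.113]
ee_rot: [[-0.874, 0.485, -0.001], [0.485, 0.874, -0.0], [0.001, -0.0, -1.0]]
wrist_force: [0.5, 0.1, -0.4]
gripper_width: 0.272
gripper_force: 30.0
```

Run:
```python
from station import r,cams
from h import *
go(r,.5352,.1995,.0247,61)
p,d=cams.capture("wrist");cv2.imwrite("pics/w7.png",p)
```

```text
t 31.15 tcp [0.5366 0.2008 0.113 ] yaw 60.98 F [ 0.5  0.1 -0.4] w 23.6
units [-0.05 -0.04 -2.94] yaw u 0.0 tilt u [ 0.   -0.01  0.  ]
```

View pics/w7.png

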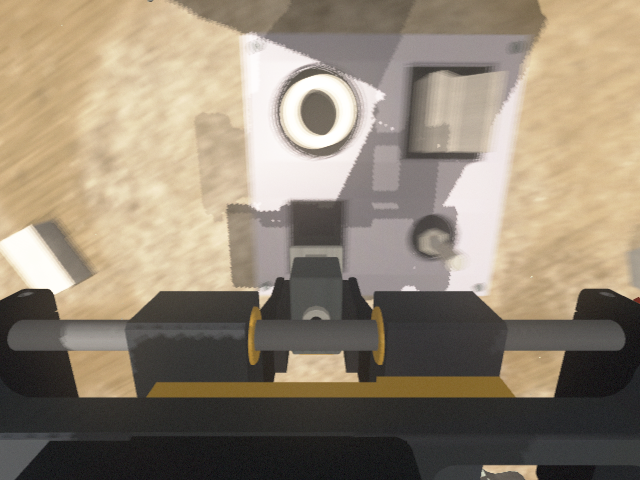

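The ring at (318,110), V-block at (455,112) and bolt at (433,240) are all seated, and the stop hangs over its pocket at (317,225).

{"method": "play_rows", "body": {"commands": "-0.04 -0.04 -0.8 0 0 0;0 0 -0.8 0 0 0;0 0 -0.6 0 0 0;0 0 -0.4 0 0 0;0 0 -0.2 0 0 0;0 0 -0.07 0 0 0;0 0 0 0 0 0;0 0 0 0 0 0;0 0 0 0 0 0"}}

```text
time_s: 32.1
tcp_pos: [0.5361, 0.1986, 0.0284]
ee_rot: [[-0.875, 0.484, 0.001], [0.484, 0.875, 0.001], [-0.001, 0.002, -1.0]]
wrist_force: [-0.3, -0.4, -1.5]
gripper_width: 0.271
gripper_force: 30.0
```

Run:
```python
from station import r
from h import *
go(r,.5352,.1995,.0247,61)
```

```text
t 32.1 tcp [0.5361 0.1986 0.0284] yaw 61.07 F [-0.3 -0.4 -1.5] w 23.6
units [-0.03  0.03 -0.12] yaw u -0.01 tilt u [-0.01  0.01  0.  ]
```

{"method": "play_rows", "body": {"commands": "-0.02 0.02 -0.06 0 0 0;0 0 -0.05 0 0 0;0 0 0 0 0 0;0 0 0 0 0 0;0 0 0 0 0 0"}}

```text
time_s: 32.6
tcp_pos: [0.5352, 0.1991, 0.0247]
ee_rot: [[-0.875, 0.484, 0.001], [0.484, 0.875, 0.0], [-0.0, 0.001, -1.0]]
wrist_force: [-1.6, 0.4, 4.1]
gripper_width: 0.275
gripper_force: 30.0
```

{"method": "play_rows", "body": {"commands": "0 0 0 0 0 0;0 0 0 0 0 0;0 0 0 0 0 0;0 0 0 0 0 0;0 0 0.4 0 0 0;0 0 0.8 0 0 0;0 0 1 0 0 0;0 0 1 0 0 0;0 0 1 0 0 0;0 -0.9 0 0 0 0;0 -1 0 0 0 0;0 -1 0 0 0 0;0 -1 0 0 0 0;0 -1 0 0 0 0;0 -1 0 0 0 0;0 -1 0 0 0 0;0 -1 0 0 0 0;0 -1 0 0 0 0;0 -1 0 0 0 0;0 -1 0 0 0 0", "grip": 55}}

```text
time_s: 34.6
tcp_pos: [0.535, -0.1294, 0.1513]
ee_rot: [[-0.875, 0.484, 0.001], [0.484, 0.875, -0.0], [-0.001, 0.001, -1.0]]
wrist_force: [-0.4, -0.1, -0.3]
gripper_width: 0.634
gripper_force: 0.0
```

{"method": "play_rows", "body": {"commands": "-0.3 -1 0 0 0 0;-0.3 -1 0 0 0 0;-0.3 -1 0 0 0 0;-0.3 -1 0 0 0 0;-0.3 -1 0 0 0 0;-0.3 -1 0 0 0 0;-0.3 -1 0 0 0 0;-0.3 -1 0 0 0 0;0 0 0 0 0 0;0 0 0 0 0 0"}}

```text
time_s: 35.6
tcp_pos: [0.4626, -0.3686, 0.1507]
ee_rot: [[-0.874, 0.485, 0.0], [0.485, 0.874, -0.0], [-0.0, 0.0, -1.0]]
wrist_force: [-0.6, 0.1, 0.3]
gripper_width: 0.63
gripper_force: 0.0
```

Run:
```python
from station import r,cams
from h import *
i=cams.camera_info("top");p,d=cams.capture("top");W=cloud(i,d);W[d==0]=-9
q,_=cams.capture("scene")
cv2.imwrite("pics/fin.png",np.vstack([cv2.resize(p[165:315,130:400],(540,300),interpolation=cv2.INTER_CUBIC),cv2.resize(q[170:350,110:434],(540,300),interpolation=cv2.INTER_CUBIC)]))
for nm,(x,y,h) in dict(V=(.4978,.3301,.041),ring=(.4512,.2462,.023),bolt=(.5818,.2834,.063),stop=(.5352,.1995,.053),shortbolt=(.692,.09,.048),sring=(.441,-.126,.018),plain=(.443,-.005,.026)).items():
    w=W[(W[...,2]>max(.016,h-.045))&(W[...,2]<.09)&(np.hypot(W[...,0]-x,W[...,1]-y)<.042)]
    if len(w)<4: print(nm,"none");continue
    R=cv2.minAreaRect(w[:,:2].astype(np.float32));print(nm,len(w),"z98",np.percentile(w[:,2],98).round(4),"exp",h,np.round(R[0],4),np.round(R[1],4),round(R[2],1))
s=r.sense();print(s["time_s"],np.round(s["tcp_pos"],3))
```

```text
V 473 z98 0.0444 exp 0.041 [0.4994 0.3285] [0.0463 0.05  ] 61.1
ring 199 z98 0.0278 exp 0.023 [0.4547 0.2419] [0.0465 0.0573] 40.4
bolt 47 z98 0.0667 exp 0.063 [0.5829 0.2804] [0.0105 0.0115] 64.2
stop 228 z98 0.0546 exp 0.053 [0.539  0.1927] [0.0431 0.0503] 81.0
shortbolt 37 z98 0.0529 exp 0.048 [0.6927 0.0918] [0.0124 0.0114] 47.5
sring 83 z98 0.0222 exp 0.018 [ 0.4418 -0.1267] [0.0304 0.0308] 1.0
plain 300 z98 0.0305 exp 0.026 [ 0.4432 -0.0053] [0.0297 0.0542] 87.5
35.7 [ 0.463 -0.368  0.151]
```

View pics/fin.png

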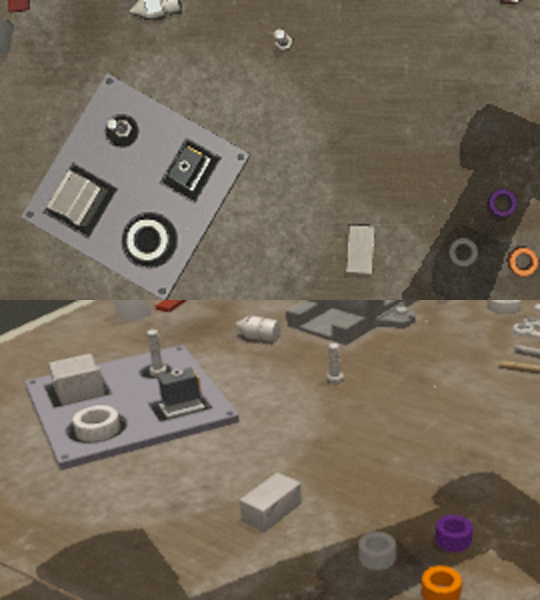

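All four parts stand in their pockets in both views. Measured heights match once the roughly 4 mm camera bias, also seen on the untouched parts, is allowed for. The plain block, small ring and short bolt are where they were.

```bash
python3 -c "
from station import r
print(r.finish_job())"
```

```text
the job is handed in; nothing more can be done
None
```

The job is handed in: the V-block, larger ring, longer bolt and fence stop are each upright in their own tray pockets, the plain block, smaller ring and shorter bolt are where they started, and it took about 36 s of robot time.

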